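Hook the slide basket out of the deep rinse tank

TASK

Take the yellow-handled hook from its stand and use it to lift the steel slide basket by its red bail out of the drained, deep clear tank, without touching the basket with the gripper. Set the basket down upright in the orange tray, without dropping it, unhook it, and hang the hook back in the fork of its stand. Leave the bottle and the flask alone.

Things in the scene. Friction and masses are not known exactly. Their poses are not given: they have to be found in the camera images.
- hook: Hook rod, upright in the stand, 0.12 kg. Origin: on the rod axis at the underside of its black round collar (30 mm diameter, z 0 to 6 mm). z up; +x is the way the J's tip points. Yellow handle above the collar: z 6 to 76 mm, 24 mm along x, 16 mm along y (grip across y, from above). Below: a 7 mm steel rod ending in a J.
- hook_saddle (a point): Where the bail rests in the J: upper side of its floor, at x=12, z=-99.5 mm of the hook. In the hook's frame the J's upturned tip has its axis at x=23.5, outer edge at x=27 and top at z=-79.5 mm; lowest point z=-106.5 mm; open gap between rod and tip 16.5 mm.
- basket: Steel slide basket, 66 mm (x) by 44 mm (y), walls 36 mm high, open top, 0.13 to 0.25 kg. Origin: centre of its underside, z up. Two red lugs, 40 mm long in x, reach out to y=+-32 mm at z 30 to 36 mm; by them it hangs loose on ledges in the tank, its underside 12 mm above the tank's, its axes along the tank's, within a few mm of the middle.
- basket_bail (a point): Underside of the middle of the basket's rigid red bail, 83 mm above the basket's underside. The bail is a 6 mm wire in the basket's plane x=0: uprights at y=+-20 mm and a roof-shaped top bar along y, wire centre 86 mm up at the middle, 78 mm at the ends. Hung by this point the basket stays upright.
- tank: Drained rinse tank, fixed: clear walls 5 mm thick, blue floor and rim, outside 120 mm (x) by 80 mm (y), 155 mm high, open top. Mouth 110 by 70 mm, the same down to the blue ledges on the two long walls (70 mm long, 11 mm wide, top at z=42 mm) that carry the basket's lugs. Origin: centre of its underside, z up.
- stand: White stand of the hook, fixed; origin on the table below the hanging hook's axis, z up. Level fork plate, top at z=125 mm, 8 mm thick, 56 mm wide, its slot 16 mm wide along x, closed at x=-10 mm, open at the +x end, x=40 mm, which faces the robot within 0.3 rad. Post x -56 to -34 mm; foot x -85 to 25 mm, 90 mm wide, 12 mm high.
- stand_seat (a point): Where the hook's origin rests: stand x=0, y=0, on the plate's top. The collar lies on the plate, the tip points to the stand's +x. Lift the hook a few mm and draw it out along +x; it goes back the same way and hangs safely with its axis from x=-6 to 30 mm.
- tray_in (a point): Middle of the inner floor (5 mm above the table) of the fixed orange tray. x and y along its sides; inner floor 160 mm (x) by 130 mm (y), outside 170 by 140 mm, rim 15 mm above the table.
- bottle: Loose clear bottle with blue cap, 64 mm diameter, 140 mm high; origin: centre of its underside. To be left alone.
- flask: Loose green conical flask, 84 mm diameter, 125 mm high; origin: centre of its underside. To be left alone.
Not all that is in view belongs to the job. What is shaped like the stand but purple is not meant.

How it is judged:
By the outcome, as a careful person would: the job done as asked, in the order asked, and still so for the second after the job is handed in, with the robot touching nothing.
It also fails if it takes over 72 s, if anything falls off the work surface, if the arm or the gripper's body presses on something with over 40 N, if the wrist force passes 120 N, or if a joint passes its speed limit or range.

ROBOT

A 7-joint arm with a two-finger parallel gripper is mounted at the origin on the work surface. World frame = base frame: x ahead of the robot, y to its left, z up, the work surface at z = 0. Lengths are in m, angles in rad, forces in N, time in s.
With the tool pointing down it reaches from about 0.4 to 0.85 m from the base axis. Payload 4.5 kg.
Tool frame: the origin (TCP) lies between the finger pads; the fingertips stand 14 mm ahead of it and the grasp point (between the pads) lies 5 mm behind it; y points along the fingers, x is the direction in which the jaws open and shut, and the axes are right-handed (so a half turn about y gives the same grasp; the last joint's range is limited). The gripper opens to 88 mm and grips with 3 to 60 N. Pads are 18 mm wide; open, the fingers measure 123 mm over their backs; the gripper's body (75 mm by 187 mm) begins 45 mm behind the grasp point.
Start: joints at [1.229, 0.689, -0.195, 1.565, 0.157, 0.902, -0.215], TCP at [0.229, -0.581, 0.253] pointing down, gripper open.
Joint ranges: [-3.01, 3.01], [-0.46, 2.08], [-1.47, 1.51], [0.13, 2.56], [-1, 4.14], [0.04, 2.09], [-2.66, 2.66]. Speed limits (rad/s): [2.57, 2.57, 3.14, 3.14, 3.14, 3.14, 3.14].

INTERFACE

Orientations are given as a unit quaternion [x, y, z, w].
In Python, from plant import env gives the robot as it stands.
- The arm moves only by the tool apply_moves, never from a script. Its argument "series" is one flat list of numbers, 7 for each row, row after row: the turn, a rotation vector about the tool's x, y, z in degrees, then the shift along the tool's x, y, z in cm, then the closure in counts, from 0 (fully open) to 255 (shut). A call has 1 to 5 rows; each row shifts and turns the commanded pose from where the row before left it, along the tool's axes as they then stand; what a row does not reach is not made up. A row lasts 1/12 s, in which the tool goes at most 41.7 mm and 7.16 degrees, less where a joint would pass 70% of its speed; a pose out of reach is approached as far as the arm can. A call is refused whole if a number of a shift passes 4.17 or a number of a turn 7.16, either way. A call with a gripper value outside its range is refused whole. The fingers move at their own pace and stop on an object; "force" is the grip in N (left out, the last holds). Time passes only in rows, so rows that do not move let the fingers close. It gives the time, the measured TCP pose, the force and the opening at its end, in the units of the state.
- env.state(): the state, without advancing time (a new reading comes with each control period).
- env.read_camera(name): name is "side" or "top"; returns (picture, depth): 384x512x3 uint8, red, green, blue; 384x512 float32, m along the optical axis (not along the pixel's ray), 0 where there is no reading.
- env.camera_params(name): a dict with "camera_matrix" (3x3 intrinsics, pixels), "view" (4x4, takes a point from world to camera coordinates). Camera axes: x right, y down, z forward; pixel columns grow to the right and rows downward; lengths in m; the calibration is good to about 2 mm. A picture is of the moment at which its call begins. camera_params takes no time and is no camera call.
- env.sign_off(): hands the job in, once; it reports no verdict.
Trained networks look in the newest picture that a camera, given by its name, has taken for a name from the list of things; names that differ only in an ending like _2 or _b are one class to them, and where a whole thing is asked for, a point or a joint stands for the part that bears it (a point fixed in the world has none). Each returns a list of dicts, best first, with "p" (0 to 1); they miss things now and then, are a little off and sometimes report something else, mostly with a low value. They report only what shows in the picture. A call takes as long as a camera call. They do not tell look-alikes from the thing itself.
- env.find_in(camera, target): "pixel" ([row, column] in pixels, amid what is visible of it).
- env.masks_of(camera, target): "pixels" (384x512 bool, what is visible of it) and "pixel" ([row, column] in pixels, amid what is visible of it).
The state is a dict: "t": time; "joint_positions": joint angles; "joint_velocities": joint speeds; "tau": joint torques, N m; "eef_pos": TCP position; "eef_rot": TCP orientation; "ft_force": force on the tool from outside, world axes, zero at the start; "moment": the same for the moment, N m; "grip_width": finger opening in m.
Only numpy, scipy, OpenCV 4.12 (cv2) and the standard library are available. Lean on these libraries where they do the work, as an engineer would, in place of code of your own. Each camera call takes 0.05 s, during which the arm holds its last target.

## Working session

There is one attempt and no reset: what is moved stays moved. The work goes in short steps, Python scripts to look and compute and a tool call to move; the robot and the scene stay as the last step left them, time stands still between calls to the robot, and variables do not carry over. Pictures are saved under pics/ and viewed, and the job is handed in when it is done.

Besides the shell and the picture viewer there is one more tool, called after "Emit:" by a JSON object that holds its "fn" and its "kwargs". apply_moves: Moves the arm, as the interface text tells. Its arguments: {"type":"object","properties":{"series":{"type":"array"},"force":{"type":"number"}},"required":["series"]}

```bash
ls; mkdir -p pics; python3 - <<'E'
from plant import env
import cv2,numpy as np
s=env.state();print({k:np.round(v,3).tolist() for k,v in s.items()})
for n in("top","side"):
    im,d=env.read_camera(n);cv2.imwrite(f"pics/{n}0.png",im[:,:,::-1]);np.save(f"pics/{n}0d.npy",d);np.save(f"pics/{n}0.npy",im)
    p=env.camera_params(n);print(n,np.round(p["camera_matrix"],1).tolist(),np.round(p["view"],3).tolist())
E
```

```text
pics
{'t': 0.0, 'joint_positions': [1.229, 0.69, -0.195, 1.566, 0.157, 0.902, -0.215], 'joint_velocities': [-0.001, -0.001, 0.001, 0.0, -0.001, 0.0, 0.001], 'tau': [0.0, -52.755, -1.267, -15.343, -0.053, 0.007, 0.0], 'eef_pos': [0.229, -0.581, 0.252], 'eef_rot': [-0.584, 0.398, -0.397, 0.585], 'ft_force': [0.114, 0.118, -0.566], 'moment': [0.005, -0.056, 0.005], 'grip_width': 0.088}
top [[395.4, 0.0, 255.6], [0.0, 395.4, 199.4], [0.0, 0.0, 1.0]] [[0.016, -1.0, 0.024, 0.031], [-0.987, -0.02, -0.161, 0.601], [0.162, -0.021, -0.987, 1.226], [0.0, 0.0, 0.0, 1.0]]
side [[372.4, 0.0, 252.4], [0.0, 372.4, 191.2], [0.0, 0.0, 1.0]] [[-0.945, -0.326, 0.016, 0.59], [-0.244, 0.673, -0.698, 0.181], [0.217, -0.664, -0.716, 1.001], [0.0, 0.0, 0.0, 1.0]]
```

View pics/top0.png

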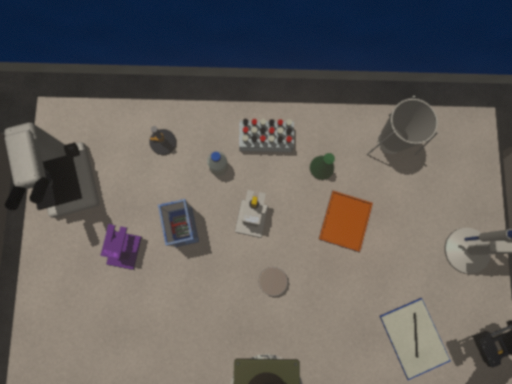

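View pics/side0.png

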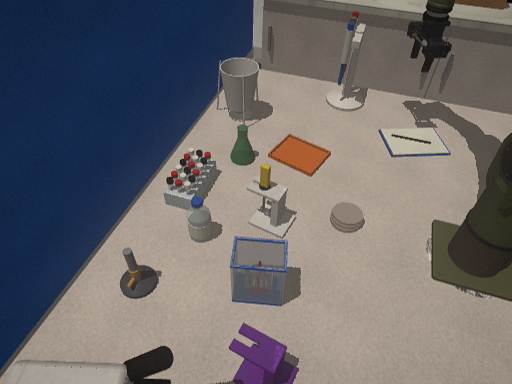

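```bash
python3 - <<'E'
import cv2,numpy as np
t=np.load("pics/top0.npy")[:,:,::-1];s=np.load("pics/side0.npy")[:,:,::-1]
a=cv2.resize(t[180:260,150:280],None,fx=6,fy=6,interpolation=cv2.INTER_CUBIC)
b=cv2.resize(s[150:310,215:315],None,fx=3.7,fy=3.7,interpolation=cv2.INTER_CUBIC)
cv2.imwrite("pics/c1.png",a);cv2.imwrite("pics/c2.png",b)
E
```

```text
(no output)
```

View pics/c1.png

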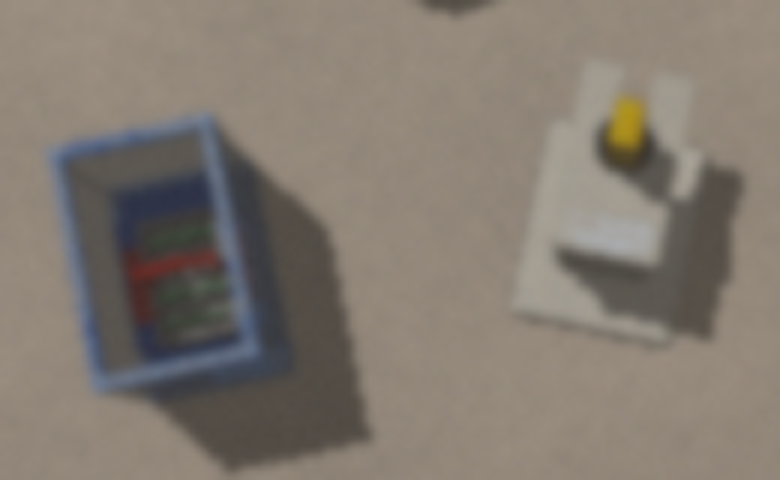

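View pics/c2.png

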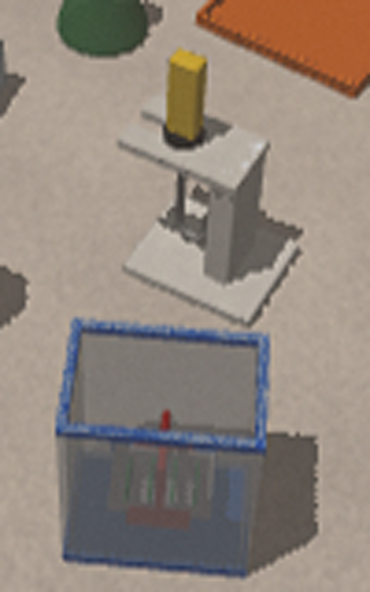

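```bash
cat > h.py <<'E'
import numpy as np,cv2
from plant import env
from scipy.spatial.transform import Rotation as Rn
def pr(n):
    p=env.camera_params(n);return np.array(p["camera_matrix"]),np.array(p["view"])
def back(n,r,c,d):
    K,V=pr(n);q=np.array([(c-K[0,2])/K[0,0]*d,(r-K[1,2])/K[1,1]*d,d]);return V[:3,:3].T@(q-V[:3,3])
def atz(n,r,c,z):
    K,V=pr(n);o=-V[:3,:3].T@V[:3,3];q=V[:3,:3].T@np.array([(c-K[0,2])/K[0,0],(r-K[1,2])/K[1,1],1]);return o+q*(z-o[2])/q[2]
def proj(n,P):
    K,V=pr(n);q=V[:3,:3]@np.asarray(P,float)+V[:3,3];return np.array([K[1,1]*q[1]/q[2]+K[1,2],K[0,0]*q[0]/q[2]+K[0,2]])
def cloud(n,d):
    K,V=pr(n);r,c=np.mgrid[:384,:512];q=np.stack([(c-K[0,2])/K[0,0]*d,(r-K[1,2])/K[1,1]*d,d],-1);return (q-V[:3,3])@V[:3,:3]
E
python3 - <<'E'
from h import *
print("R",np.round(Rn.from_quat(env.state()["eef_rot"]).as_matrix(),3).tolist())
for n in("top","side"):
    im,d=env.read_camera(n);np.save(f"pics/{n}1d.npy",d);P=cloud(n,d)
    for t in("hook","stand","tank","basket","tray_in","basket_bail","stand_seat","hook_saddle"):
        for m in env.masks_of(n,t)[:2]:
            M=m["pixels"]&(d>0);r,c=map(int,np.round(m["pixel"]));q=P[M]
            print(n,t,round(m["p"],2),(r,c),M.sum(),np.round(np.median(q,0),3) if M.sum() else"",np.round(q.min(0),3) if M.sum() else"",np.round(q.max(0),3)if M.sum() else"")
    if n=="top":
        for t in("basket_bail","stand_seat","tray_in"):print(t,[(np.round(f["pixel"]),round(f["p"],2)) for f in env.find_in(n,t)])
print(env.state()["t"])
E
```

```text
R [[0.367, -0.001, 0.93], [-0.93, 0.001, 0.367], [-0.002, -1.0, -0.0]]
top stand 0.97 (248, 121) 1236 [0.437 0.453 0.02 ] [ 0.372  0.413 -0.002] [0.502 0.52  0.131]
top stand 0.8 (216, 253) 935 [0.538 0.058 0.074] [0.485 0.006 0.001] [0.613 0.104 0.133]
top tank 0.8 (220, 169) 1036 [0.523 0.291 0.101] [0.446 0.225 0.001] [0.596 0.326 0.162]
top basket 0.87 (228, 181) 316 [0.511 0.285 0.036] [0.478 0.254 0.01 ] [0.545 0.313 0.1  ]
top tray_in 0.71 (220, 347) 2161 [ 0.541 -0.259  0.006] [ 0.445 -0.343 -0.006] [ 0.64  -0.167  0.022]
top tray_in 0.28 (216, 249) 934 [0.537 0.056 0.069] [ 0.485  0.002 -0.006] [0.613 0.104 0.135]
top basket_bail 0.92 (224, 182) 346 [0.51  0.284 0.039] [0.475 0.25  0.008] [0.546 0.316 0.1  ]
top stand_seat 0.69 (247, 122) 1307 [0.439 0.454 0.017] [ 0.372  0.413 -0.005] [0.517 0.542 0.131]
top stand_seat 0.61 (215, 249) 1017 [0.537 0.057 0.025] [ 0.482  0.006 -0.006] [0.64  0.108 0.199]
top hook_saddle 0.54 (203, 256) 65 [0.568 0.05  0.197] [0.561 0.039 0.126] [0.584 0.061 0.206]
basket_bail [(array([226., 180.]), 0.81)]
stand_seat [(array([214., 251.]), 0.82
[... 413 characters left out ...]
0.16 ]
side basket 0.19 (269, 257) 3557 [0.512 0.307 0.103] [ 0.446  0.127 -0.005] [0.613 0.334 0.16 ]
side tray_in 0.94 (153, 296) 1474 [ 0.541 -0.256  0.005] [ 0.442 -0.363 -0.003] [ 0.647 -0.164  0.018]
side tray_in 0.48 (270, 259) 3474 [0.512 0.307 0.103] [ 0.446  0.11  -0.001] [0.578 0.334 0.16 ]
side basket_bail 0.4 (176, 268) 249 [0.573 0.058 0.164] [0.562 0.046 0.028] [0.59  0.068 0.203]
side stand_seat 0.92 (212, 271) 1511 [0.539 0.071 0.022] [ 0.483 -0.026 -0.004] [0.618 0.111 0.129]
side stand_seat 0.65 (359, 263) 2468 [0.445 0.47  0.123] [ 0.375  0.409 -0.002] [0.506 0.503 0.129]
side hook_saddle 0.18 (177, 267) 236 [0.572 0.058 0.166] [0.558 0.046 0.024] [0.586 0.068 0.203]
1.15
```

```bash
python3 - <<'E'
from h import *
def rect(q):
    r=cv2.minAreaRect((q[:,:2]*1000).astype(np.float32));return np.round(r[0],1),np.round(r[1],1),round(r[2],1),len(q)
for n in("top","side"):
    im=np.load(f"pics/{n}0.npy").astype(int);d=np.load(f"pics/{n}0d.npy");P=cloud(n,d);ok=d>0
    R,G,B=im[...,0],im[...,1],im[...,2];X,Y,Z=P[...,0],P[...,1],P[...,2]
    near=ok&(abs(X-.54)<.12)&(abs(Y-.058)<.09)
    yel=near&(R>1.6*B)&(Z>.12)
    print(n,"yel",rect(P[yel]),"top",rect(P[yel&(Z>.195)]),np.median(P[yel&(Z>.195)],0).round(4))
    pl=near&~yel&(abs(Z-.125)<.006);print("plate",rect(P[pl]),np.median(P[pl],0).round(4))
    pl&=(R>90);print("plate white",rect(P[pl]))
    ft=near&(abs(Z-.012)<.006)&(R>100);print("foot",rect(P[ft]))
    tn=ok&(abs(X-.52)<.12)&(abs(Y-.27)<.09)
    rim=tn&(abs(Z-.155)<.007);print("rim",rect(P[rim]))
    # corners
    q=P[rim];b=cv2.boxPoints(cv2.minAreaRect((q[:,:2]*1000).astype(np.float32)));print(b.round(0).tolist())
    red=tn&(R>1.6*G)&(R>1.6*B);q=P[red];print("red",len(q));hi=q[q[:,2]>.075]
    rr,cc=np.nonzero(red)
    for a,bb,p in zip(rr,cc,P[red]):
        if p[2]>.07: print((a,bb),p.round(3),end=" ")
    print()
    tr=ok&(abs(X-.54)<.15)&(abs(Y+.26)<.15)&(R>1.8*B)&(Z<.03);print("tray",rect(P[tr]), "floor",rect(P[tr&(Z<.009)]))
    q=P[tr];print(cv2.boxPoints(cv2.minAreaRect((q[:,:2]*1000).astype(np.float32))).round(0).tolist())
E
```

```text
top yel (array([573.4,  48.9]), array([18.6, 24.5]), 87.6, 64) top (array([573.6,  49.8]), array([15.2, 24.6]), 77.5, 47) [0.5728 0.0499 0.2011]
plate (array([565.4,  51.2]), array([56.1, 96.4]), 79.5, 472) [0.5555 0.0542 0.1257]
plate white (array([565.4,  51.2]), array([56.1, 96.4]), 79.5, 447)
foot (array([535.7,  57.4]), array([231.5, 173.5]), 1.6, 378)
rim (array([512.9, 278.2]), array([121.2,  81.5]), 13.9, 307)
[[444.0, 303.0], [464.0, 224.0], [582.0, 253.0], [562.0, 332.0]]
red 42
(np.int64(222), np.int64(183)) [0.518 0.265 0.091] (np.int64(222), np.int64(184)) [0.518 0.261 0.095] (np.int64(223), np.int64(178)) [0.514 0.278 0.102] (np.int64(223), np.int64(179)) [0.514 0.276 0.099] (np.int64(223), np.int64(180)) [0.514 0.272 0.1  ] (np.int64(223), np.int64(181)) [0.514 0.27  0.098] (np.int64(223), np.int64(182)) [0.514 0.266 0.1  ] (np.int64(223), np.int64(183)) [0.515 0.264 0.097] (np.int64(223), np.int64(184)) [0.514 0.26  0.099] (np.int64(223), np.int64(185)) [0.516 0.259 0.087] (np.int64(224), np.int64(174)) [0.511 0.292 0.093] (np.int64(224), np.int64(175)) [0.511 0.287 0
[... 1534 characters left out ...]
1), np.int64(260)) [0.518 0.257 0.09 ] (np.int64(262), np.int64(259)) [0.518 0.263 0.094] (np.int64(262), np.int64(260)) [0.516 0.263 0.095] (np.int64(263), np.int64(259)) [0.518 0.266 0.094] (np.int64(263), np.int64(260)) [0.515 0.268 0.098] (np.int64(264), np.int64(259)) [0.516 0.269 0.096] (np.int64(264), np.int64(260)) [0.514 0.268 0.095] (np.int64(265), np.int64(258)) [0.518 0.272 0.095] (np.int64(265), np.int64(259)) [0.515 0.273 0.098] (np.int64(265), np.int64(260)) [0.513 0.272 0.097] 
tray (array([ 548.7, -250.6]), array([185.7, 180.8]), 73.8, 1437) floor (array([ 549.2, -251.1]), array([185.9, 179.9]), 74.1, 1163)
[[436.0, -315.0], [610.0, -365.0], [661.0, -187.0], [488.0, -136.0]]
```

```bash
python3 - <<'E'
from h import *
s=np.load("pics/side0.npy")[:,:,::-1];f=8;r0,c0=160,240
b=cv2.resize(s[r0:r0+74,c0:c0+60],None,fx=f,fy=f,interpolation=cv2.INTER_CUBIC)
a=np.radians(-11.5);dx=np.array([np.cos(a),np.sin(a),0]);o=np.array([.5735,.051,.125])
def dot(x,z,col):
    r,c=proj("side",o+dx*x/1000+np.array([0,0,z/1000]));cv2.circle(b,(int((c-c0+.5)*f),int((r-r0+.5)*f)),3,col,-1)
dot(0,0,(0,0,255));dot(0,-99,(0,0,255));dot(0,76,(0,0,255));dot(23.5,-80,(255,0,0));dot(-23.5,-80,(0,255,0));dot(23.5,-99,(255,0,0));dot(-23.5,-99,(0,255,0));dot(40,0,(255,0,255))
cv2.imwrite("pics/c3.png",b)
E
```

```text
(no output)
```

View pics/c3.png

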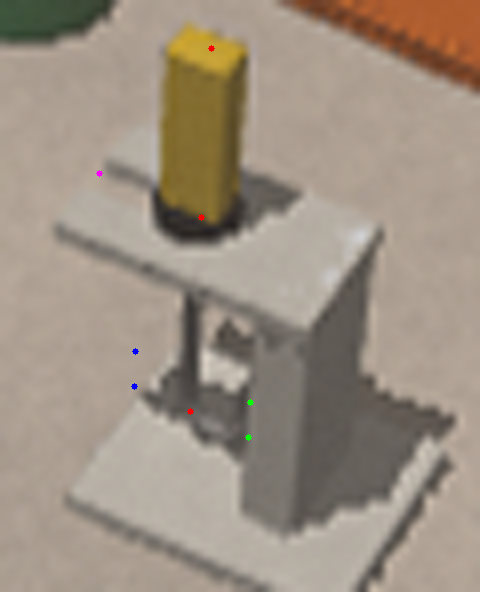

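```bash
python3 - <<'E'
from h import *
d=np.load("pics/side0d.npy");d2=np.load("pics/side1d.npy");P=cloud("side",d)
a=np.radians(-11.5);o=np.array([.5735,.051,.125]);
u=np.array([np.cos(a),np.sin(a),0]);v=np.array([-np.sin(a),np.cos(a),0])
for r in range(196,220):
    print(r,' '.join("%4d/%3d/%3d"%tuple(np.round(1000*np.array([(P[r,c]-o)@u,(P[r,c]-o)@v,P[r,c,2]]))) if abs((P[r,c]-o)@v)<.02 and P[r,c,2]>.005 and d[r,c]>0 else '.' for c in range(254,274)))
E
```

```text
196 . . . . . . . . . . . . . . . . . .  -33/ 19/124  -35/ 17/123
197 . . . . . . . . .    3/  1/ 83 . . . . . . . . . .
198 . . . . . . . . .    2/  3/ 82   -1/  2/ 83 . . . . . . . . .
199 . . . . . . . . .    2/  2/ 78   -1/  2/ 79 . . . . . . . . .
200 . . . . . . . . .    1/  3/ 75   -1/  1/ 73 . . . . . . . . .
201 . . . . . . . . .    1/  4/ 71   -1/  2/ 70 . . . . . . . . .
202 . . . . . . . . .    1/  3/ 67   -3/  4/ 70 . . . . . . . . .
203 . . . . . . . . .    0/  5/ 65   -2/  2/ 63 . . . . . . . . .
204 . . . . . . . . .    1/  3/ 58   -1/  1/ 57 . . . . . . . . .
205 . . . . . . . . .    0/  4/ 55   -2/  1/ 53 . . . . . . . . .
206 . . . . . . . .    5/  1/ 46    0/  4/ 52   -2/  1/ 49 . . . . . . . . .
207 . . . . .   25/-19/ 10 . .    4/  2/ 43    0/  4/ 47   -2/  1/ 45 . . . . . . . . .
208 . . . .   24/-12/ 13   23/-17/  9   20/-16/ 11   17/-18/ 12    3/  4/ 42    0/  2/ 41   -2/  0/ 40 . . . . . . . . .
209 . . . .   22/ -8/ 14   21/-12/ 10   19/-14/ 10   16/-15/ 11    3/  3/ 35    0/  2/ 36   -3/  3/ 39    5/-20/ 13 . . . . . . . .
210 . . .   23/ -3/ 13   20/ -5/ 
[... 1268 characters left out ...]
16/ 10   12/ 15/ 11    8/ 16/ 15    6/ 13/ 13    5/ 10/ 11    3/  8/ 10    0/  7/ 10   -3/  7/ 13   -5/  3/  9   -7/  2/ 10  -11/  2/ 13  -14/  2/ 14  -15/ -2/ 11  -18/ -2/ 13  -21/ -3/ 13 . . .
217 . .   13/ 19/ 11 .    8/ 16/ 10    6/ 14/ 10    3/ 13/ 10    0/ 12/ 11   -3/ 12/ 13   -5/ 10/ 13   -6/  5/  8   -9/  5/ 10  -12/  4/ 11  -14/  2/ 10  -15/ -2/  7  -20/  1/ 13  -23/  0/ 13 . . .
218 . . . . .    3/ 19/ 12    1/ 17/ 11   -1/ 14/ 10   -4/ 14/ 12   -6/ 12/ 11   -8/  8/  8  -11/  8/ 10  -14/  8/ 11  -16/  6/ 11  -18/  4/ 10  -21/  3/ 11 . . . .
219 . . . . . . .   -4/ 19/ 12   -6/ 18/ 12   -9/ 16/ 12  -11/ 15/ 13  -14/ 14/ 12  -17/ 13/ 13  -18/ 10/ 11  -20/  7/  9  -23/  6/ 10 . . . .
```

Emit:
{"fn": "apply_moves", "kwargs": {"series": [0,6.6,0,0,0,0,0,0,6.6,0,0,0,0,0,0,6.6,0,0,0,0,0,0,6.6,0,0,0,0,0,0,6.6,0,0,0,0,0], "force": 45}}

```text
t: 1.57
eef_pos: [0.2295, -0.5814, 0.2528]
eef_rot: [0.446, -0.549, 0.549, -0.446]
ft_force: [0.1, -1.0, -0.2]
grip_width: 0.0881
```

```bash
cat >> h.py <<'E'
def go(tx,ty,tz,yaw=None):
    s=env.state();R=Rn.from_quat(s["eef_rot"]).as_matrix();p=np.array(s["eef_pos"])
    y=np.degrees(np.arctan2(R[1,0],R[0,0]));print("t",round(s["t"],2),"p",p.round(4),"yaw(toolx)",round(y,2),"tilt",R[2].round(3),"F",np.round(s["ft_force"],1),"w",round(s["grip_width"],4))
    if yaw is not None:
        R=Rn.from_euler('z',np.radians(yaw-y)).as_matrix()@R;print("turn y deg",round(-(yaw-y),2))
    print("shift cm after turn",np.round(R.T@(np.array([tx,ty,tz])-p)*100,2))
E
python3 -c "
from h import *
go(.574,.051,.26,-101.5)"
```

```text
t 1.57 p [ 0.2295 -0.5814  0.2528] yaw(toolx) -101.79 tilt [ 0. -1.  0.] F [ 0.1 -1.  -0.2] w 0.0881
turn y deg -0.29
shift cm after turn [-68.84  -0.72  21.15]
```

Emit:
{"fn": "apply_moves", "kwargs": {"series": [0,0,0,-3.82,0,1.18,0,0,0,0,-3.82,0,1.18,0,0,0,0,-3.82,0,1.18,0,0,0,0,-3.82,0,1.18,0,0,0,0,-3.82,0,1.18,0]}}

```text
t: 1.98
eef_pos: [0.3259, -0.4043, 0.2529]
eef_rot: [0.447, -0.547, 0.548, -0.448]
ft_force: [0.9, -0.4, 0.1]
grip_width: 0.0879
```

Emit:
{"fn": "apply_moves", "kwargs": {"series": [0,0,0,-3.82,0,1.18,0,0,0,0,-3.82,0,1.18,0,0,0,0,-3.82,0,1.18,0,0,0,0,-3.82,0,1.18,0,0,0,0,-3.82,0,1.18,0]}}

```text
t: 2.4
eef_pos: [0.4218, -0.2287, 0.253]
eef_rot: [0.447, -0.547, 0.548, -0.448]
ft_force: [0.9, -0.9, 0.3]
grip_width: 0.0882
```

Emit:
{"fn": "apply_moves", "kwargs": {"series": [0,0,0,-3.82,0,1.18,0,0,0,0,-3.82,0,1.18,0,0,0,0,-3.82,0,1.18,0,0,0,0,-3.82,0,1.18,0,0,0,0,-3.82,0,1.18,0]}}

```text
t: 2.82
eef_pos: [0.5176, -0.053, 0.253]
eef_rot: [0.447, -0.547, 0.548, -0.448]
ft_force: [0.5, -0.3, 0.7]
grip_width: 0.0883
```

```bash
python3 -c "
from h import *
go(.574,.051,.26,-101.5)"
```

```text
t 2.82 p [ 0.5176 -0.053   0.253 ] yaw(toolx) -101.45 tilt [-0.    -1.     0.001] F [ 0.5 -0.3  0.7] w 0.0883
turn y deg 0.05
shift cm after turn [-11.31  -0.7    3.46]
```

Emit:
{"fn": "apply_moves", "kwargs": {"series": [0,0,0,-3.77,0,1.15,0,0,0,0,-3.77,0,1.15,0,0,0,0,-3.77,0,1.15,0,0,0,0,0,0,0,0]}}

```text
t: 3.15
eef_pos: [0.5764, 0.0598, 0.2527]
eef_rot: [-0.448, 0.546, -0.544, 0.454]
ft_force: [0.6, 1.3, 0.1]
grip_width: 0.0878
```

```bash
python3 -c "
from h import *
for n in('top','side'):
    im,d=env.read_camera(n);cv2.imwrite(f'pics/{n}2.png',im[:,:,::-1])
    P=cloud(n,d);R,B=im[...,0].astype(int),im[...,2]
    if n=='side':
        b=cv2.resize(im[110:250,190:340,::-1],None,fx=4,fy=4);cv2.imwrite('pics/c4.png',b)
go(.574,.051,.168,-101.5)"
```

```text
t 3.25 p [0.5734 0.0513 0.2524] yaw(toolx) -101.22 tilt [-0.001 -1.    -0.   ] F [ 0.1 -1.1 -0.8] w 0.088
turn y deg 0.28
shift cm after turn [0.02 8.44 0.06]
```

View pics/c4.png

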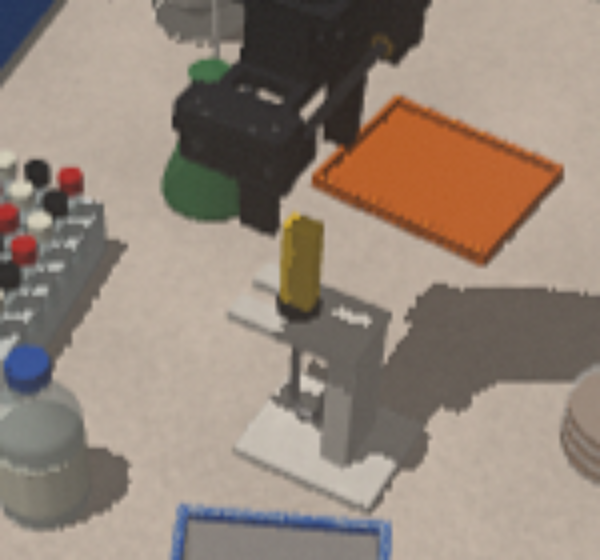

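The picture shows the open fingers above the handle at crop (300,250), one on each side along y. The J's tip at (315,395) clearly points towards the post. Descend and grip.

Emit:
{"fn": "apply_moves", "kwargs": {"series": [0,0,0,0,2.8,0,0,0,0,0,0,2.8,0,0,0,0,0,0,2.8,0,0,0,0,0,0,0,0,0,0,0,0,0,0,0,120]}}

```text
t: 3.67
eef_pos: [0.5719, 0.0471, 0.1682]
eef_rot: [-0.448, 0.548, -0.548, 0.446]
ft_force: [0.3, 0.3, 1.0]
grip_width: 0.0832
```

Emit:
{"fn": "apply_moves", "kwargs": {"series": [0,0,0,0,0,0,170,0,0,0,0,0,0,220,0,0,0,0,0,0,255,0,0,0,0,0,0,255,0,0,0,0,0,0,255], "force": 45}}

```text
t: 4.08
eef_pos: [0.5735, 0.049, 0.1696]
eef_rot: [0.447, -0.547, 0.548, -0.448]
ft_force: [-0.1, -0.5, 0.9]
grip_width: 0.0503
```

Emit:
{"fn": "apply_moves", "kwargs": {"series": [0,0,0,0,0,0,255,0,0,0,0,0,0,255,0,0,0,0,0,0,255]}}

```text
t: 4.33
eef_pos: [0.5731, 0.049, 0.1688]
eef_rot: [0.448, -0.547, 0.547, -0.448]
ft_force: [-0.9, 0.4, 0.6]
grip_width: 0.03
```

```bash
python3 -c "
from h import *
go(.574,.051,.175,-101.5)"
```

```text
t 4.33 p [0.5731 0.049  0.1688] yaw(toolx) -101.46 tilt [ 0. -1.  0.] F [-0.9  0.4  0.6] w 0.03
turn y deg 0.04
shift cm after turn [-0.22 -0.62  0.05]
```

Emit:
{"fn": "apply_moves", "kwargs": {"series": [0,0,0,0,0,0,255,0,0,0,0,0,0,255,0,0,0,0,0,0,255,0,0,0,0,0,0,255,0,0,0,0,0,0,255]}}

```text
t: 4.75
eef_pos: [0.5731, 0.049, 0.1687]
eef_rot: [0.448, -0.547, 0.547, -0.448]
ft_force: [0.0, -0.0, -0.4]
grip_width: 0.0157
```

```bash
python3 -c "
from h import *
go(.574,.051,.175,-101.5)"
```

```text
t 4.75 p [0.5731 0.049  0.1687] yaw(toolx) -101.46 tilt [-0. -1.  0.] F [ 0.  -0.  -0.4] w 0.0157
turn y deg 0.04
shift cm after turn [-0.21 -0.63  0.05]
```

Emit:
{"fn": "apply_moves", "kwargs": {"series": [0,0,0,0,-0.4,0,255,0,0,0,0,-0.4,0,255,0,0,0,0,0,0.5,255,0,0,0,0,0,1.0,255,0,0,0,0,0,1.5,255]}}

```text
t: 5.17
eef_pos: [0.6021, 0.0432, 0.177]
eef_rot: [-0.448, 0.548, -0.547, 0.447]
ft_force: [-0.2, 0.3, -1.0]
grip_width: 0.0158
```

Emit:
{"fn": "apply_moves", "kwargs": {"series": [0,0,0,0,0,1.5,255,0,0,0,0,0,1.5,255,0,0,0,0,0,1.5,255,0,0,0,0,0,1.5,255,0,0,0,0,0,0,255]}}

```text
t: 5.58
eef_pos: [0.6644, 0.0298, 0.1769]
eef_rot: [0.446, -0.547, 0.549, -0.448]
ft_force: [0.3, 0.9, -0.7]
grip_width: 0.0157
```

```bash
python3 -c "
from h import *
go(.574,.051,.3,-101.5)
im,d=env.read_camera('side');cv2.imwrite('pics/c5.png',cv2.resize(im[100:260,170:340,::-1],None,fx=3.5,fy=3.5))"
```

```text
t 5.58 p [0.6644 0.0298 0.1769] yaw(toolx) -101.54 tilt [ 0.    -1.     0.004] F [ 0.3  0.9 -0.7] w 0.0157
turn y deg -0.04
shift cm after turn [ -0.27 -12.35  -9.23]
```

View pics/c5.png

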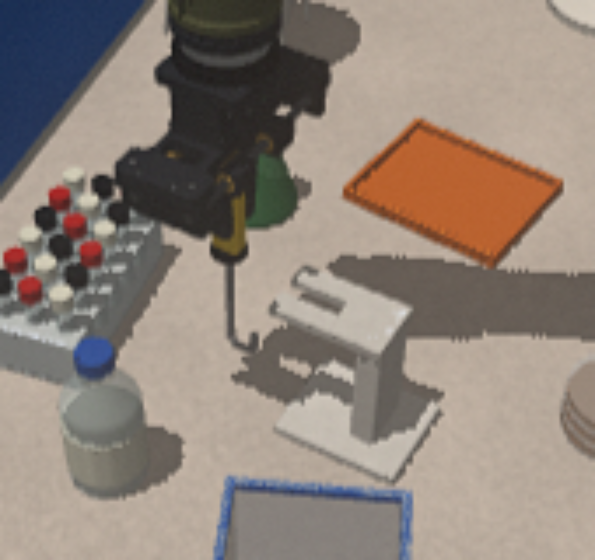

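Emit:
{"fn": "apply_moves", "kwargs": {"series": [0,0,0,0,-3.4,0,255,0,0,0,0,-3.4,0,255,0,0,0,0,-3.4,0,255,0,0,0,0,-3.4,0,255,0,0,0,0,-3.4,0,255]}}

```text
t: 6.05
eef_pos: [0.66, 0.0313, 0.3483]
eef_rot: [-0.448, 0.548, -0.547, 0.447]
ft_force: [0.4, -0.2, -1.7]
grip_width: 0.0156
```

Emit:
{"fn": "apply_moves", "kwargs": {"series": [0,-5.1,0,0,0,0,255,0,-5.1,0,0,0,0,255,0,-5.1,0,0,0,0,255,0,-5.1,0,0,0,0,255,0,-5.1,0,0,0,0,255]}}

```text
t: 6.47
eef_pos: [0.6601, 0.0313, 0.3466]
eef_rot: [0.559, -0.434, 0.433, -0.558]
ft_force: [-0.3, -1.4, -0.4]
grip_width: 0.0154
```

```bash
python3 -c "
from h import *
go(.5485,.2876,.345,-76.1)"
```

```text
t 6.47 p [0.6601 0.0313 0.3466] yaw(toolx) -75.68 tilt [-0.    -1.    -0.002] F [-0.3 -1.4 -0.4] w 0.0154
turn y deg 0.42
shift cm after turn [-27.56   0.17  -4.68]
```

Emit:
{"fn": "apply_moves", "kwargs": {"series": [0,0.4,0,-3.5,0,-0.6,255,0,0,0,-3.5,0,-0.6,255,0,0,0,-3.5,0,-0.6,255,0,0,0,-3.5,0,-0.6,255,0,0,0,-3.5,0,-0.6,255]}}

```text
t: 6.88
eef_pos: [0.5886, 0.1952, 0.3466]
eef_rot: [0.556, -0.437, 0.437, -0.555]
ft_force: [0.5, 0.4, -1.5]
grip_width: 0.0159
```

Emit:
{"fn": "apply_moves", "kwargs": {"series": [0,0,0,-3.5,0,-0.6,255,0,0,0,-3.5,0,-0.6,255,0,0,0,-3.0,0,-0.5,255,0,0,0,0,0,0,255]}}

```text
t: 7.22
eef_pos: [0.5448, 0.2961, 0.3465]
eef_rot: [-0.558, 0.436, -0.431, 0.559]
ft_force: [-1.5, 1.4, -1.0]
grip_width: 0.0155
```

```bash
cat >> h.py <<'E'
def hookcam(tag):
    R=Rn.from_quat(env.state()["eef_rot"]).as_matrix();p=np.array(env.state()["eef_pos"])
    hx=-R[:,2];hy=np.cross([0,0,1],hx);o=p+R[:,1]*.0437
    for n in("top","side"):
        im,d=env.read_camera(n);P=cloud(n,d)-o
        L=np.stack([P@hx,P@hy,P[...,2]],-1)*1000
        np.save(f"pics/{tag}{n}L.npy",L);np.save(f"pics/{tag}{n}.npy",im);np.save(f"pics/{tag}{n}d.npy",d)
        M=(d>0)&(L[...,2]<-15)&(L[...,2]>-108)&(abs(L[...,1])<12)&(abs(L[...,0]-10)<28)
        rod=M&(abs(L[...,0])<9)&(L[...,2]>-90);tip=M&(L[...,0]>16)&(L[...,2]>-95)
        print(n,"rod",rod.sum(),np.median(L[rod],0).round(1) if rod.any() else"","tip",tip.sum(),np.median(L[tip],0).round(1) if tip.any() else"", L[tip][:,2].max().round(1) if tip.any() else "")
        g=proj(n,o+np.array([0,0,-.05]));r,c=map(int,g);r0=max(r-70,0);c0=max(c-70,0)
        cv2.imwrite(f"pics/{tag}{n}.png",cv2.resize(im[r0:r0+140,c0:c0+140,::-1],None,fx=4,fy=4,interpolation=cv2.INTER_CUBIC));print("crop",r0,c0)
E
python3 -c "
from h import *
go(.5485,.2876,.345,-76.1)
hookcam('k1')
"
```

```text
t 7.22 p [0.5448 0.2961 0.3465] yaw(toolx) -75.65 tilt [-0.007 -1.    -0.003] F [-1.5  1.4 -1. ] w 0.0155
turn y deg 0.45
shift cm after turn [0.92 0.14 0.15]
top rod 4 [  2.9   0.7 -75.2] tip 3 [ 23.5   2.5 -82.4] -81.6
crop 135 92
side rod 95 [ -1.7   1.3 -51.1] tip 17 [ 21.1   1.6 -84.7] -79.7
crop 156 173
```

View pics/k1side.png

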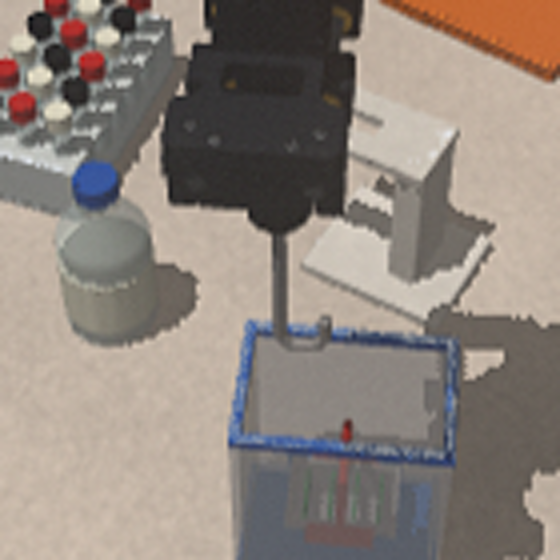

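View pics/k1top.png

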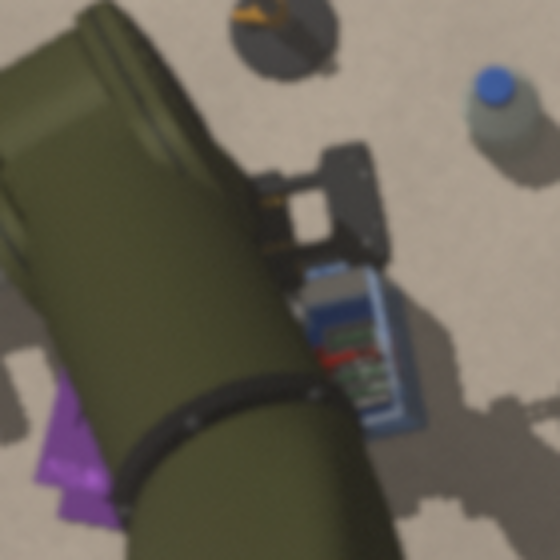

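```bash
python3 -c "
from h import *
go(.5485,.2876,.2125,-76.1)
"
```

```text
t 7.32 p [0.5488 0.2885 0.3465] yaw(toolx) -76.14 tilt [ 0.    -1.    -0.001] F [ 0.  -1.4 -0.8] w 0.0155
turn y deg -0.04
shift cm after turn [ 0.08 13.4  -0.03]
```

Emit:
{"fn": "apply_moves", "kwargs": {"series": [0,0,0,0.1,2.2,0,255,0,0,0,0,2.2,0,255,0,0,0,0,2.2,0,255,0,0,0,0,2.2,0,255,0,0,0,0,0,0,255]}}

```text
t: 7.73
eef_pos: [0.5488, 0.2823, 0.2545]
eef_rot: [0.559, -0.439, 0.437, -0.552]
ft_force: [-0.9, 0.7, -2.0]
grip_width: 0.0158
```

```bash
python3 -c "
from h import *
go(.5485,.2876,.2125,-76.1)
hookcam('k2')
go(.5485,.2876,.2125,-76.1)
L=np.load('pics/k2sideL.npy');im=np.load('pics/k2side.npy').astype(int);d=np.load('pics/k2sided.npy')
m=(d>0)&(im[...,0]>1.6*im[...,1])&(abs(L[...,0]-38)<20)&(abs(L[...,1])<40);print(L[m].round(0).tolist())
"
```

```text
t 7.73 p [0.5488 0.2823 0.2545] yaw(toolx) -76.52 tilt [ 0.004 -1.    -0.009] F [-0.9  0.7 -2. ] w 0.0158
turn y deg -0.42
shift cm after turn [-0.54  4.19  0.14]
top rod 2 [  3.1   0.5 -88.8] tip 0  
crop 139 103
side rod 61 [ -2.5  -4.5 -52.1] tip 20 [ 19.8  -3.9 -84. ] -76.4
crop 177 174
t 7.83 p [0.5511 0.2843 0.2586] yaw(toolx) -76.49 tilt [ 0.002 -1.    -0.001] F [ 0.3  0.9 -0.2] w 0.0157
turn y deg -0.39
shift cm after turn [-0.39  4.61 -0.17]
[[35.0, 14.0, -116.0], [33.0, 12.0, -118.0], [35.0, 12.0, -116.0], [33.0, 8.0, -116.0], [35.0, 9.0, -117.0], [33.0, 3.0, -113.0], [35.0, 5.0, -115.0], [31.0, 2.0, -115.0], [33.0, -0.0, -111.0], [36.0, 1.0, -113.0]]
```

View pics/k2side.png

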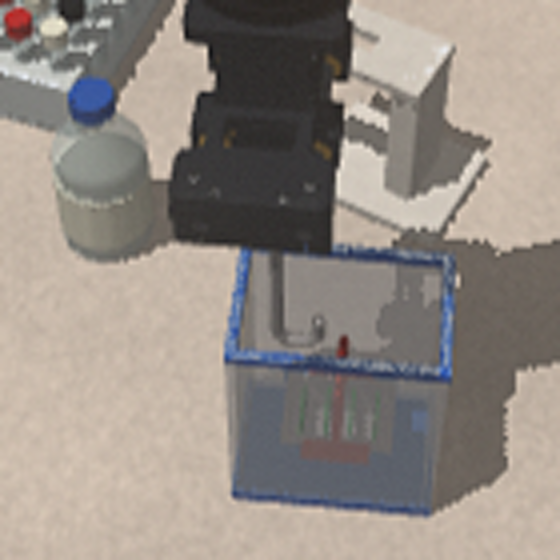

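Emit:
{"fn": "apply_moves", "kwargs": {"series": [0,0.4,0,-0.4,1.5,-0.1,255,0,0,0,0,1.5,0,255,0,0,0,0,1.6,0,255,0,0,0,0,0,0,255,0,0,0,0,0,0,255]}}

```text
t: 8.25
eef_pos: [0.5496, 0.2894, 0.2138]
eef_rot: [-0.554, 0.439, -0.44, 0.554]
ft_force: [0.3, 0.7, -0.8]
grip_width: 0.0159
```

```bash
python3 -c "
from h import *
hookcam('k3')
go(.5485,.2876,.2125,-76.1)
L=np.load('pics/k3sideL.npy');im=np.load('pics/k3side.npy').astype(int);d=np.load('pics/k3sided.npy')
m=(d>0)&(im[...,0]>1.6*im[...,1])&(abs(L[...,0]-38)<20)&(abs(L[...,1])<40);print(L[m].round(0).tolist())
"
```

```text
top rod 0  tip 0  
crop 140 103
side rod 23 [ -2.9  -4.  -43.7] tip 5 [ 37.1   6.8 -71.3] -69.8
crop 190 172
t 8.35 p [0.5502 0.29   0.2146] yaw(toolx) -76.81 tilt [-0.001 -1.     0.003] F [-0.2 -0.7 -1.9] w 0.0159
turn y deg -0.71
shift cm after turn [ 0.19  0.21 -0.22]
[[39.0, 23.0, -79.0], [39.0, 19.0, -76.0], [37.0, 16.0, -76.0], [39.0, 15.0, -74.0], [37.0, 11.0, -73.0], [39.0, 12.0, -74.0], [37.0, 7.0, -71.0], [40.0, 7.0, -70.0]]
```

View pics/k3side.png

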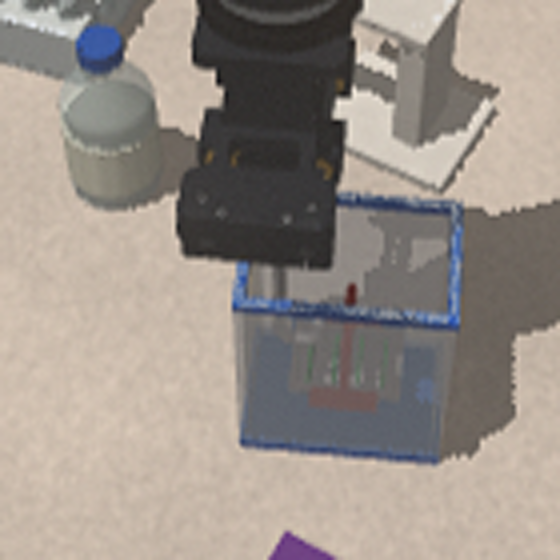

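Emit:
{"fn": "apply_moves", "kwargs": {"series": [0,0.7,0,0,0.3,0,255,0,0,0,0.1,0,-0.6,255,0,0,0,0,0,-1.1,255,0,0,0,0,0,-1.0,255,0,0,0,0,0,0,255]}}

```text
t: 8.77
eef_pos: [0.5205, 0.2826, 0.21]
eef_rot: [0.553, -0.443, 0.442, -0.551]
ft_force: [-0.2, 0.2, -1.0]
grip_width: 0.0156
```

```bash
python3 -c "
from h import *
hookcam('k4')
go(.5245,.282,.2125,-76.1)
L=np.load('pics/k4sideL.npy');im=np.load('pics/k4side.npy').astype(int);d=np.load('pics/k4sided.npy')
m=(d>0)&(im[...,0]>1.6*im[...,1])&(abs(L[...,0]-12)<20)&(abs(L[...,1])<40);print(L[m].round(0).tolist())
"
```

```text
top rod 0  tip 2 [ 22.2   1.6 -84.1] -83.7
crop 150 105
side rod 28 [ -2.8  -2.7 -44.9] tip 0  
crop 193 185
t 8.87 p [0.5229 0.2831 0.2102] yaw(toolx) -77.45 tilt [-0.    -1.     0.001] F [ 0.1  0.3 -1.3] w 0.0154
turn y deg -1.35
shift cm after turn [ 0.15 -0.23  0.13]
[[8.0, 23.0, -74.0], [6.0, 18.0, -72.0], [8.0, 18.0, -71.0], [6.0, 14.0, -70.0], [9.0, 17.0, -73.0], [7.0, 11.0, -69.0], [9.0, 11.0, -69.0], [7.0, 8.0, -68.0], [9.0, 9.0, -70.0]]
```

View pics/k4side.png

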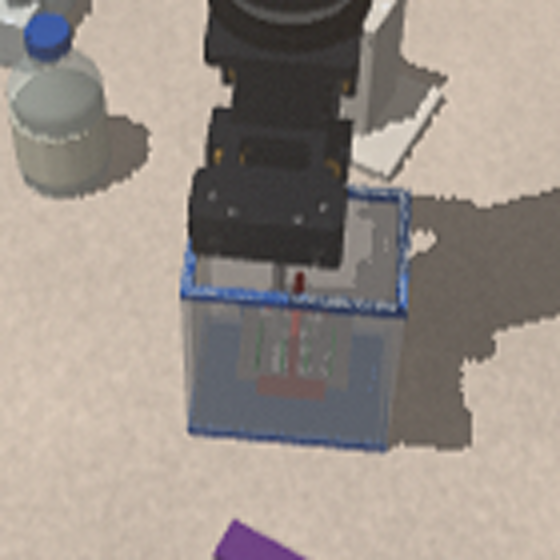

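Emit:
{"fn": "apply_moves", "kwargs": {"series": [0,-0.6,0,0,-0.8,0,255,0,0,0,0,-0.8,0,255,0,0,0,0,-0.6,0,255,0,0,0,0,-0.6,0,255,0,0,0,0,-0.6,0,255]}}

```text
t: 9.28
eef_pos: [0.5229, 0.2829, 0.2444]
eef_rot: [-0.554, 0.44, -0.44, 0.554]
ft_force: [-0.2, 0.5, -3.7]
grip_width: 0.0159
```

```bash
python3 -c "
from h import *
go(.5245,.282,.2125,-76.1)
hookcam('k5')
"
```

```text
t 9.28 p [0.5229 0.2829 0.2444] yaw(toolx) -76.88 tilt [ 0. -1.  0.] F [-0.2  0.5 -3.7] w 0.0159
turn y deg -0.78
shift cm after turn [0.12 3.19 0.13]
top rod 0  tip 6 [ 24.4   1.1 -79.3] -76.4
crop 148 103
side rod 56 [ -1.8  -4.  -54.3] tip 12 [ 21.5  -2.9 -81.7] -79.0
crop 184 184
```

View pics/k5side.png

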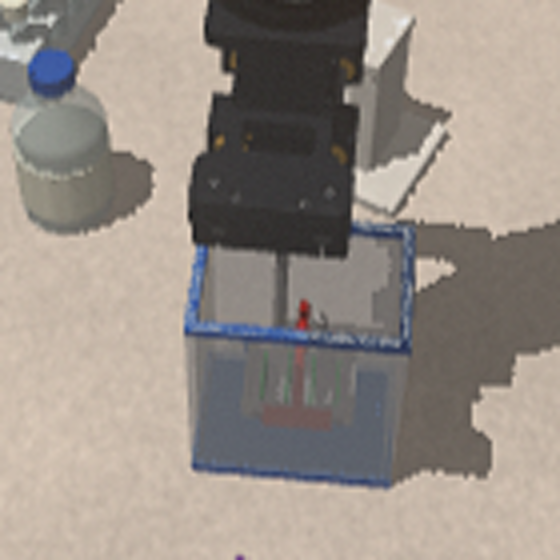

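Emit:
{"fn": "apply_moves", "kwargs": {"series": [0,-0.4,0,0.1,-0.6,0,255,0,-0.3,0,0.05,-0.8,0,255,0,0,0,0,-0.9,0,255,0,0,0,0,-1.0,0,255,0,0,0,0,-1.0,0,255]}}

```text
t: 9.8
eef_pos: [0.5232, 0.2816, 0.2879]
eef_rot: [-0.556, 0.436, -0.436, 0.557]
ft_force: [0.4, 0.1, -4.2]
grip_width: 0.0161
```

Emit:
{"fn": "apply_moves", "kwargs": {"series": [0,0,0,0,-1.0,0,255,0,0,0,0,-1.0,0,255,0,0,0,0,-1.0,0,255,0,0,0,0,-1.0,0,255,0,0,0,0,-1.0,0,255]}}

```text
t: 10.22
eef_pos: [0.523, 0.2815, 0.3378]
eef_rot: [-0.557, 0.436, -0.436, 0.557]
ft_force: [0.5, -0.1, -3.3]
grip_width: 0.0154
```

```bash
python3 -c "
from h import *
go(.5245,.282,.41,-76.1)
hookcam('k6')
"
```

```text
t 10.22 p [0.523  0.2815 0.3378] yaw(toolx) -76.16 tilt [ 0. -1.  0.] F [ 0.5 -0.1 -3.3] w 0.0154
turn y deg -0.06
shift cm after turn [-0.01 -7.22  0.15]
top rod 0  tip 8 [ 24.    0.7 -82.3] -79.2
crop 144 97
side rod 82 [ -3.3  -4.  -49.6] tip 22 [ 19.7  -3.7 -83.5] -78.2
crop 156 186
```

View pics/k6side.png

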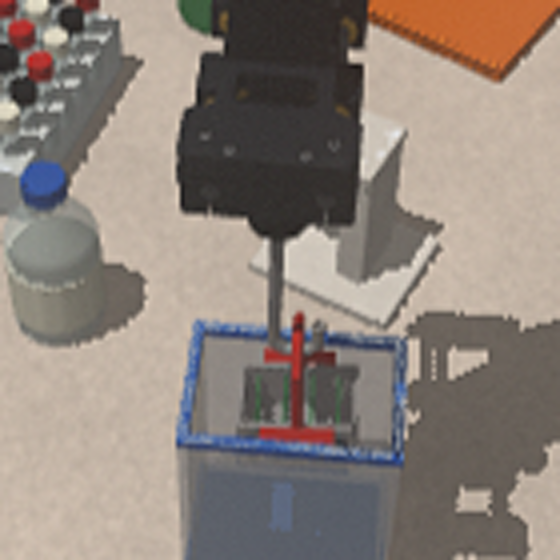

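The basket hangs level on the hook (bail at crop (298,330), lugs at (300,355) and (290,435)). Continue up.

Emit:
{"fn": "apply_moves", "kwargs": {"series": [0,0,0,0,-1.1,0,255,0,0,0,0,-1.2,0,255,0,0,0,0,-1.2,0,255,0,0,0,0,-1.2,0,255,0,0,0,0,-1.2,0,255]}}

```text
t: 10.73
eef_pos: [0.5227, 0.2814, 0.3957]
eef_rot: [0.557, -0.436, 0.436, -0.556]
ft_force: [-0.0, -0.1, -2.9]
grip_width: 0.0157
```

Emit:
{"fn": "apply_moves", "kwargs": {"series": [0,0,0,0,-1.1,0,255,0,0,0,0,-0.9,0,255,0,0,0,0,-0.7,0,255,0,0,0,0,-0.4,0,255,0,0,0,0,0,0,255]}}

```text
t: 11.15
eef_pos: [0.5233, 0.2817, 0.4273]
eef_rot: [-0.556, 0.436, -0.436, 0.557]
ft_force: [0.1, 0.0, -4.3]
grip_width: 0.0157
```

```bash
python3 -c "
from h import *
go(.5419,-.257,.427,-76.1)
hookcam('k7')
"
```

```text
t 11.15 p [0.5233 0.2817 0.4273] yaw(toolx) -76.17 tilt [-0.    -1.     0.001] F [ 0.1  0.  -4.3] w 0.0157
turn y deg -0.07
shift cm after turn [ 52.74   0.   -11.14]
top rod 1 [  1.8   2.4 -88.6] tip 9 [ 23.8   0.4 -80.9] -78.0
crop 139 90
side rod 102 [ -1.2  -3.4 -49.5] tip 21 [ 22.2  -3.3 -86.1] -79.7
crop 126 187
```

View pics/k7side.png

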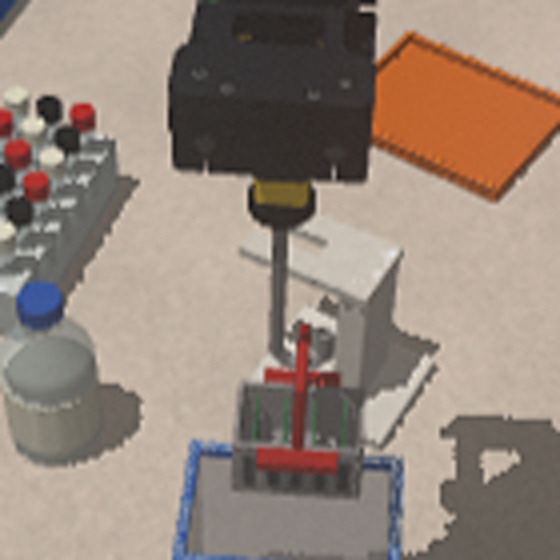

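Emit:
{"fn": "apply_moves", "kwargs": {"series": [0,0,0,0.4,0,-0.08,255,0,0,0,0.8,0,-0.15,255,0,0,0,1.2,0,-0.23,255,0,0,0,1.6,0,-0.3,255,0,0,0,2.0,0,-0.38,255]}}

```text
t: 11.67
eef_pos: [0.5262, 0.2196, 0.4264]
eef_rot: [0.557, -0.436, 0.436, -0.557]
ft_force: [0.3, 0.3, -3.4]
grip_width: 0.0158
```

Emit:
{"fn": "apply_moves", "kwargs": {"series": [0,0,0,2.4,0,-0.45,255,0,0,0,2.4,0,-0.45,255,0,0,0,2.4,0,-0.45,255,0,0,0,2.4,0,-0.45,255,0,0,0,2.4,0,-0.45,255]}}

```text
t: 12.08
eef_pos: [0.5328, 0.0957, 0.4267]
eef_rot: [0.557, -0.436, 0.437, -0.556]
ft_force: [0.7, 0.0, -3.3]
grip_width: 0.0159
```

Emit:
{"fn": "apply_moves", "kwargs": {"series": [0,0,0,2.4,0,-0.45,255,0,0,0,2.4,0,-0.45,255,0,0,0,2.4,0,-0.45,255,0,0,0,2.4,0,-0.45,255,0,0,0,2.4,0,-0.45,255]}}

```text
t: 12.5
eef_pos: [0.5393, -0.0261, 0.4267]
eef_rot: [0.556, -0.437, 0.437, -0.556]
ft_force: [-0.0, -0.9, -3.8]
grip_width: 0.0157
```

Emit:
{"fn": "apply_moves", "kwargs": {"series": [0,0,0,2.4,0,-0.45,255,0,0,0,2.4,0,-0.45,255,0,0,0,2.4,0,-0.45,255,0,0,0,2.4,0,-0.45,255,0,0,0,2.4,0,-0.45,255]}}

```text
t: 12.92
eef_pos: [0.5458, -0.1478, 0.4267]
eef_rot: [0.556, -0.437, 0.437, -0.556]
ft_force: [-0.0, 0.5, -2.9]
grip_width: 0.0158
```

```bash
python3 -c "
from h import *
go(.553,-.254,.427,-76.1)
"
```

```text
t 12.92 p [ 0.5458 -0.1478  0.4267] yaw(toolx) -76.27 tilt [ 0.001 -1.    -0.001] F [-0.   0.5 -2.9] w 0.0158
turn y deg -0.17
shift cm after turn [10.48 -0.02 -1.85]
```

Emit:
{"fn": "apply_moves", "kwargs": {"series": [0,0,0,2.4,0,-0.42,255,0,0,0,2.1,0,-0.38,255,0,0,0,1.8,0,-0.32,255,0,0,0,1.4,0,-0.25,255,0,0,0,1.0,0,-0.18,255]}}

```text
t: 13.33
eef_pos: [0.5516, -0.2362, 0.4266]
eef_rot: [0.556, -0.437, 0.437, -0.555]
ft_force: [-0.5, -0.2, -3.0]
grip_width: 0.0159
```

Emit:
{"fn": "apply_moves", "kwargs": {"series": [0,0,0,0.8,0,-0.14,255,0,0,0,0.5,0,-0.09,255,0,0,0,0.3,0,-0.05,255,0,0,0,0,0,0,255,0,0,0,0,0,0,255]}}

```text
t: 13.75
eef_pos: [0.554, -0.2486, 0.4267]
eef_rot: [-0.557, 0.436, -0.436, 0.557]
ft_force: [0.0, 0.2, -3.0]
grip_width: 0.0154
```

Emit:
{"fn": "apply_moves", "kwargs": {"series": [0,0,0,0,0,0,255,0,0,0,0,0,0,255,0,0,0,0,0,0,255,0,0,0,0,0,0,255,0,0,0,0,0,0,255]}}

```text
t: 14.17
eef_pos: [0.5538, -0.2493, 0.4268]
eef_rot: [-0.557, 0.436, -0.436, 0.557]
ft_force: [-0.6, 0.4, -3.2]
grip_width: 0.0156
```

```bash
python3 -c "
from h import *
go(.553,-.254,.427,-76.1)
hookcam('k8')
"
```

```text
t 14.17 p [ 0.5538 -0.2493  0.4268] yaw(toolx) -76.15 tilt [ 0. -1.  0.] F [-0.6  0.4 -3.2] w 0.0156
turn y deg -0.05
shift cm after turn [ 0.44 -0.02 -0.19]
top rod 0  tip 6 [ 23.6  -1.8 -82. ] -79.6
crop 131 304
side rod 63 [ -2.6  -3.5 -51.7] tip 10 [ 20.6  -3.5 -86. ] -81.9
crop 0 236
```

View pics/k8side.png

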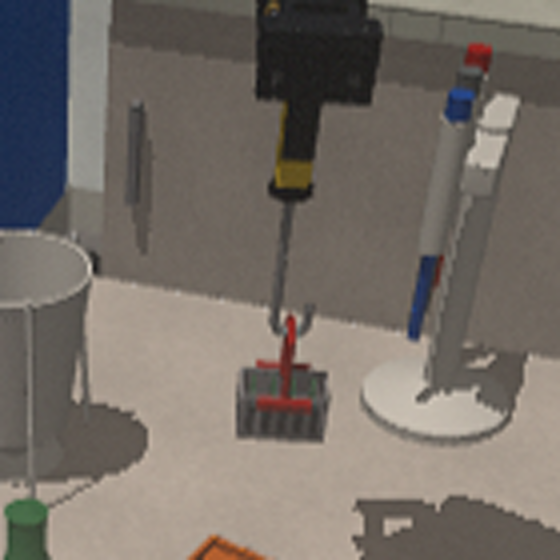

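View pics/k8top.png

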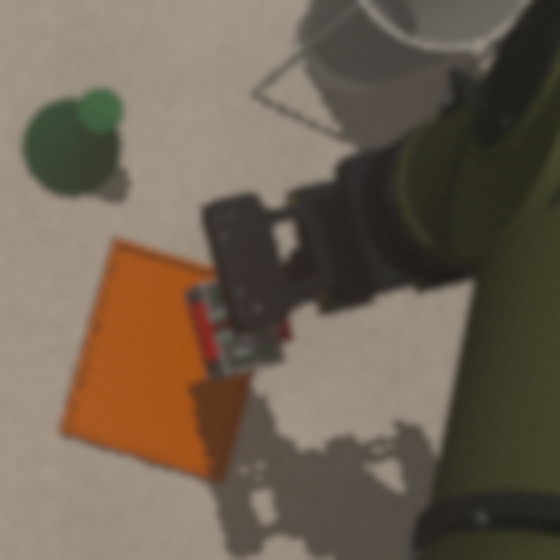

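Emit:
{"fn": "apply_moves", "kwargs": {"series": [0,0,0,0.2,0.6,0,255,0,0,0,0.2,1.2,-0.1,255,0,0,0,0,1.8,0,255,0,0,0,0,2.0,0,255,0,0,0,0,2.0,0,255]}}

```text
t: 14.68
eef_pos: [0.5537, -0.254, 0.3497]
eef_rot: [0.557, -0.436, 0.437, -0.556]
ft_force: [1.0, -0.1, -4.0]
grip_width: 0.016
```

Emit:
{"fn": "apply_moves", "kwargs": {"series": [0,0,0,0,2.0,0,255,0,0,0,0,2.0,0,255,0,0,0,0,1.6,0,255,0,0,0,0,1.2,0,255,0,0,0,0,0.9,0,255]}}

```text
t: 15.1
eef_pos: [0.5532, -0.2536, 0.272]
eef_rot: [0.557, -0.437, 0.436, -0.556]
ft_force: [0.2, 0.2, -3.0]
grip_width: 0.0158
```

Emit:
{"fn": "apply_moves", "kwargs": {"series": [0,0,0,0,0.7,0,255,0,0,0,0,0.6,0,255,0,0,0,0,0.4,0,255,0,0,0,0,0,0,255,0,0,0,0,0,0,255]}}

```text
t: 15.52
eef_pos: [0.554, -0.2538, 0.257]
eef_rot: [-0.557, 0.436, -0.436, 0.557]
ft_force: [-0.0, 0.9, -3.4]
grip_width: 0.0156
```

```bash
python3 -c "
from h import *
go(.553,-.254,.2312,-76.1)
hookcam('k9')
"
```

```text
t 15.52 p [ 0.554  -0.2538  0.257 ] yaw(toolx) -76.17 tilt [ 0.    -1.     0.001] F [-0.   0.9 -3.4] w 0.0156
turn y deg -0.07
shift cm after turn [-0.    2.58 -0.1 ]
top rod 6 [ -0.9  -3.2 -49.8] tip 4 [ 23.3  -1.3 -80. ] -77.9
crop 140 287
side rod 44 [ -2.8  -3.8 -51.9] tip 8 [ 20.4  -5.1 -83.6] -78.2
crop 45 230
```

View pics/k9side.png

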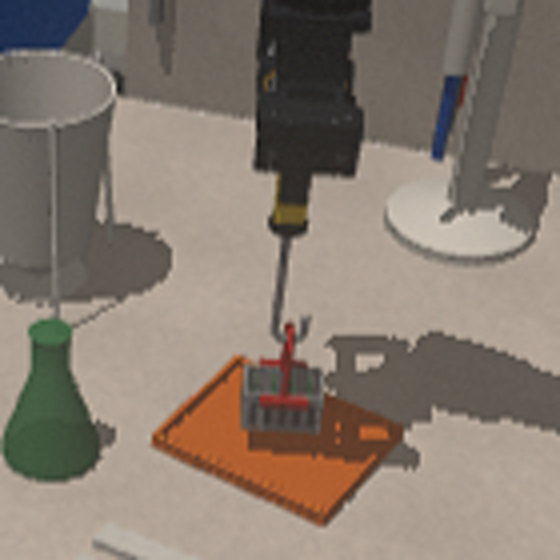

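View pics/k9top.png

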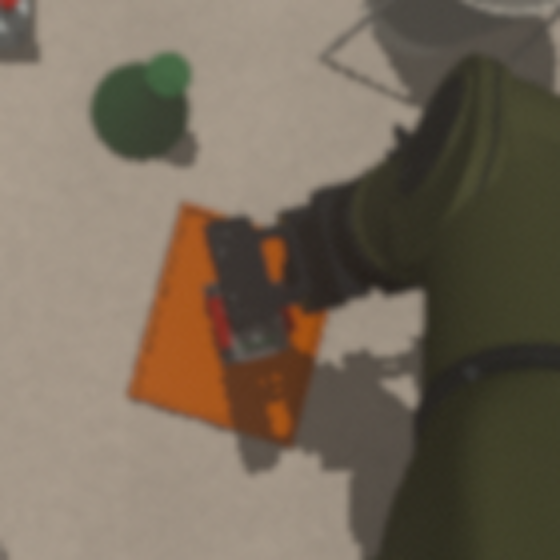

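Emit:
{"fn": "apply_moves", "kwargs": {"series": [0,0,0,0,0.4,0,255,0,0,0,0,0.5,0,255,0,0,0,0,0.5,0,255,0,0,0,0,0.4,0,255,0,0,0,0,0.3,0,255]}}

```text
t: 16.03
eef_pos: [0.5534, -0.2535, 0.2349]
eef_rot: [0.557, -0.436, 0.436, -0.556]
ft_force: [-0.1, 0.3, -3.9]
grip_width: 0.0157
```

Emit:
{"fn": "apply_moves", "kwargs": {"series": [0,0,0,0,0.2,0,255,0,0,0,0,0.2,0,255,0,0,0,0,0.2,0,255,0,0,0,0,0.2,0,255,0,0,0,0,0.2,0,255]}}

```text
t: 16.45
eef_pos: [0.5542, -0.2539, 0.226]
eef_rot: [-0.556, 0.436, -0.437, 0.557]
ft_force: [0.5, 0.4, -1.4]
grip_width: 0.0157
```

```bash
python3 -c "
from h import *
go(.553,-.254,.206,-76.1)
hookcam('k10')
go(.553,-.254,.206,-76.1)
"
```

```text
t 16.45 p [ 0.5542 -0.2539  0.226 ] yaw(toolx) -76.17 tilt [ 0.001 -1.     0.001] F [ 0.5  0.4 -1.4] w 0.0157
turn y deg -0.07
shift cm after turn [-0.02  2.   -0.12]
top rod 7 [ -0.7  -3.3 -53.8] tip 5 [ 23.6  -2.1 -81.2] -78.5
crop 141 284
side rod 40 [ -2.3  -3.5 -50.8] tip 7 [ 21.3  -4.  -87.7] -80.2
crop 53 229
t 16.55 p [ 0.5538 -0.2538  0.2257] yaw(toolx) -76.17 tilt [ 0. -1.  0.] F [-0.5 -0.2 -1.3] w 0.0159
turn y deg -0.07
shift cm after turn [ 0.    1.97 -0.08]
```

View pics/k10side.png

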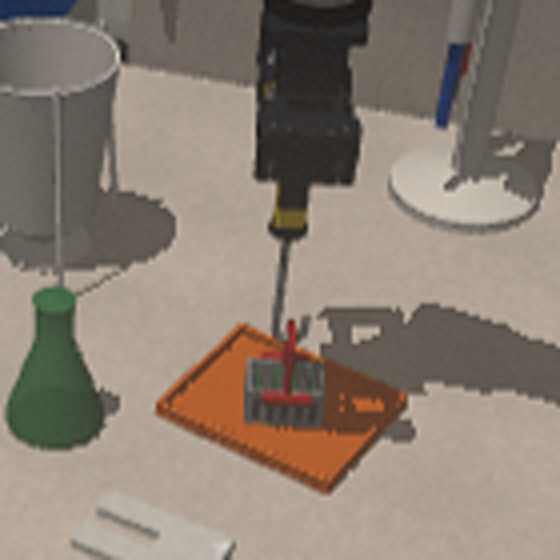

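Emit:
{"fn": "apply_moves", "kwargs": {"series": [0,0,0,0,0.5,0,255,0,0,0,0,0.6,0,255,0,0,0,0,0.5,0,255,0,0,0,0,0.4,0,255,0,0,0,0,0,0,255]}}

```text
t: 16.97
eef_pos: [0.5531, -0.2534, 0.2045]
eef_rot: [0.557, -0.437, 0.435, -0.556]
ft_force: [-0.6, -0.5, -0.7]
grip_width: 0.0158
```

```bash
python3 -c "
from h import *
go(.553,-.254,.206,-76.1)
hookcam('k11')
go(.553,-.254,.205,-76.1)
"
```

```text
t 16.97 p [ 0.5531 -0.2534  0.2045] yaw(toolx) -76.17 tilt [-0.001 -1.    -0.002] F [-0.6 -0.5 -0.7] w 0.0158
turn y deg -0.07
shift cm after turn [ 0.06 -0.15 -0.02]
top rod 6 [ -0.1  -3.6 -51.8] tip 7 [ 22.9  -2.7 -81.2] -78.2
crop 143 282
side rod 46 [ -2.7  -3.8 -57.5] tip 9 [ 20.6  -3.7 -84.2] -80.4
crop 58 229
t 17.07 p [ 0.5537 -0.2536  0.2054] yaw(toolx) -76.17 tilt [-0. -1. -0.] F [-0.4 -0.4 -1.1] w 0.0157
turn y deg -0.07
shift cm after turn [ 0.02  0.04 -0.07]
```

View pics/k11side.png

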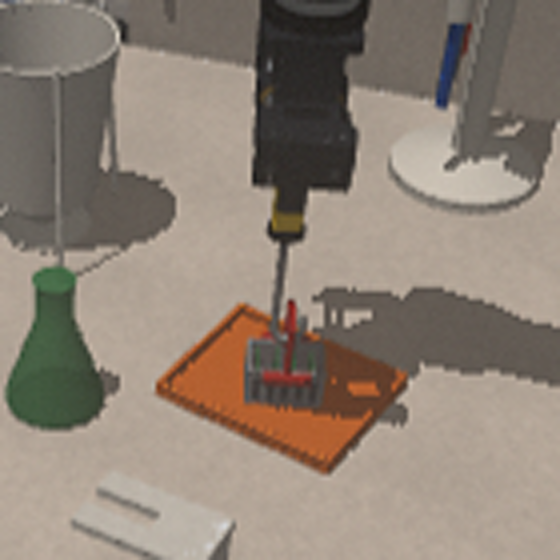

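Emit:
{"fn": "apply_moves", "kwargs": {"series": [0,0,0,0,0.1,0.3,255,0,0,0,0,0,0.6,255,0,0,0,0,0,0.8,255,0,0,0,0,0,0.8,255,0,0,0,0,0,0.8,255]}}

```text
t: 17.48
eef_pos: [0.5872, -0.2453, 0.2049]
eef_rot: [-0.556, 0.436, -0.436, 0.557]
ft_force: [-0.3, -0.3, -1.1]
grip_width: 0.016
```

Emit:
{"fn": "apply_moves", "kwargs": {"series": [0,0,0,0,0,0.8,255,0,0,0,0,0,0.5,255,0,0,0,0,0,0,255]}}

```text
t: 17.73
eef_pos: [0.6001, -0.2417, 0.2046]
eef_rot: [-0.557, 0.435, -0.436, 0.557]
ft_force: [-0.2, 0.7, -1.9]
grip_width: 0.0157
```

```bash
python3 -c "
from h import *
go(.553,-.254,.206,-76.1)
hookcam('k12')
go(.553,-.254,.205,-76.1)
"
```

```text
t 17.73 p [ 0.6001 -0.2417  0.2046] yaw(toolx) -76.07 tilt [-0.    -1.     0.001] F [-0.2  0.7 -1.9] w 0.0157
turn y deg 0.03
shift cm after turn [ 0.07 -0.14 -4.87]
top rod 0  tip 7 [ 21.8  -2.5 -83.2] -78.7
crop 127 278
side rod 41 [ -1.2  -3.5 -52.2] tip 8 [ 22.3  -3.5 -85.8] -78.0
crop 57 214
t 17.83 p [ 0.5984 -0.2426  0.2045] yaw(toolx) -76.15 tilt [-0.    -1.    -0.001] F [ 0.1 -0.8 -1.3] w 0.0156
turn y deg -0.05
shift cm after turn [ 0.02 -0.04 -4.68]
```

View pics/k12side.png

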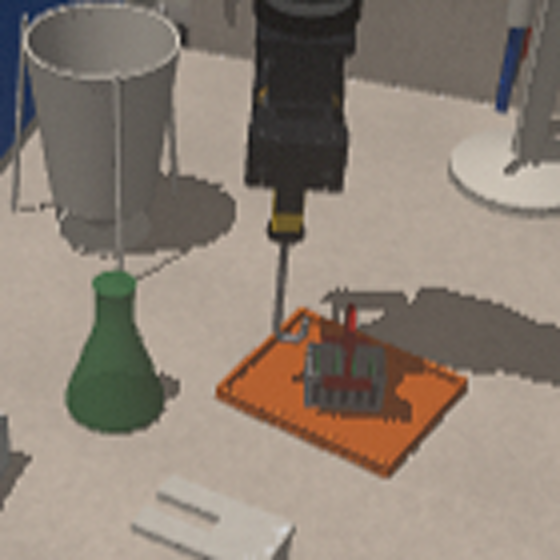

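Emit:
{"fn": "apply_moves", "kwargs": {"series": [0,0,0,0,-2.0,0.2,255,0,0,0,0,-3.5,0,255,0,0,0,0,-3.5,0,255,0,0,0,0,-3.5,0,255,0,0,0,0,-2.5,0,255]}}

```text
t: 18.25
eef_pos: [0.6003, -0.243, 0.3582]
eef_rot: [-0.556, 0.435, -0.438, 0.557]
ft_force: [0.2, -0.5, -1.0]
grip_width: 0.0155
```

Emit:
{"fn": "apply_moves", "kwargs": {"series": [0,5.1,0,0,0,0,255,0,5.1,0,0,0,0,255,0,5.1,0,0,0,0,255,0,5.1,0,0,0,0,255,0,5.0,0,0,0,0,255]}}

```text
t: 18.67
eef_pos: [0.5995, -0.2425, 0.3547]
eef_rot: [-0.446, 0.549, -0.549, 0.445]
ft_force: [-0.3, 0.1, -1.2]
grip_width: 0.0159
```

```bash
python3 -c "
from h import *
go(.6662,.0301,.345,-101.5)
"
```

```text
t 18.67 p [ 0.5995 -0.2425  0.3547] yaw(toolx) -101.87 tilt [ 0.    -1.    -0.001] F [-0.3  0.1 -1.2] w 0.0159
turn y deg -0.37
shift cm after turn [-28.05   0.97   1.1 ]
```

Emit:
{"fn": "apply_moves", "kwargs": {"series": [0,-0.3,0,-2.0,0,0.1,255,0,0,0,-3.0,0,0.15,255,0,0,0,-3.5,0,0.15,255,0,0,0,-3.5,0,0.15,255,0,0,0,-3.5,0,0.15,255]}}

```text
t: 19.08
eef_pos: [0.6371, -0.0907, 0.3548]
eef_rot: [-0.448, 0.547, -0.547, 0.448]
ft_force: [0.7, -0.3, -1.4]
grip_width: 0.0157
```

Emit:
{"fn": "apply_moves", "kwargs": {"series": [0,0,0,-3.5,0,0.15,255,0,0,0,-3.5,0,0.15,255,0,0,0,-3.0,0,0.1,255,0,0,0,-2.0,0,0,255,0,0,0,-0.5,0,0,255]}}

```text
t: 19.5
eef_pos: [0.6659, 0.0359, 0.3542]
eef_rot: [-0.45, 0.546, -0.544, 0.451]
ft_force: [-0.6, 0.7, -0.9]
grip_width: 0.0156
```

Emit:
{"fn": "apply_moves", "kwargs": {"series": [0,0,0,0,0,0,255,0,0,0,0,0,0,255,0,0,0,0,0,0,255]}}

```text
t: 19.75
eef_pos: [0.6656, 0.0269, 0.3549]
eef_rot: [0.448, -0.547, 0.548, -0.447]
ft_force: [-0.2, -0.6, -1.7]
grip_width: 0.0159
```

```bash
python3 -c "
from h import *
go(.6662,.0301,.179,-101.5)
"
```

```text
t 19.75 p [0.6656 0.0269 0.3549] yaw(toolx) -101.49 tilt [ 0.002 -1.     0.   ] F [-0.2 -0.6 -1.7] w 0.0159
turn y deg 0.01
shift cm after turn [-0.37 17.59 -0.  ]
```

Emit:
{"fn": "apply_moves", "kwargs": {"series": [0,0,0,-0.2,2.5,0,255,0,0,0,0,4.0,0,255,0,0,0,0,4.0,0,255,0,0,0,0,4.0,0,255,0,0,0,0,2.0,0,255]}}

```text
t: 20.17
eef_pos: [0.6633, 0.0294, 0.1852]
eef_rot: [-0.45, 0.548, -0.546, 0.445]
ft_force: [-0.4, -0.0, -1.4]
grip_width: 0.0157
```

Emit:
{"fn": "apply_moves", "kwargs": {"series": [0,0,0,0,1.0,0,255,0,0,0,0,0,0,255,0,0,0,0,0,0,255,0,0,0,0,0,0,255]}}

```text
t: 20.5
eef_pos: [0.668, 0.0314, 0.182]
eef_rot: [0.447, -0.546, 0.548, -0.449]
ft_force: [0.5, -0.3, -0.1]
grip_width: 0.0156
```

```bash
python3 -c "
from h import *
hookcam('k13')
go(.6662,.0301,.179,-101.5)
go(.5731,.049,.179,-101.5)
"
```

```text
top rod 0  tip 0  
crop 106 189
side rod 51 [  0.5  -4.1 -56.6] tip 12 [ 23.4  -3.8 -86.9] -78.4
crop 113 164
t 20.6 p [0.6678 0.0319 0.182 ] yaw(toolx) -101.29 tilt [-0.001 -1.     0.004] F [ 0.8 -0.5 -0.3] w 0.0156
turn y deg 0.21
shift cm after turn [ 0.21  0.3  -0.12]
t 20.6 p [0.6678 0.0319 0.182 ] yaw(toolx) -101.29 tilt [-0.001 -1.     0.004] F [ 0.8 -0.5 -0.3] w 0.0156
turn y deg 0.21
shift cm after turn [ 0.21  0.26 -9.62]
```

View pics/k13side.png

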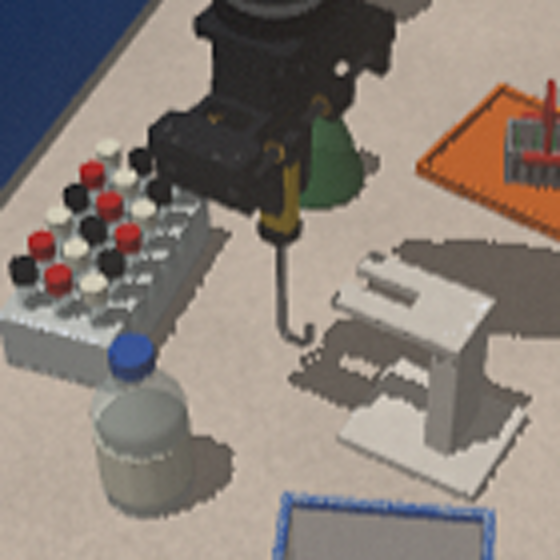

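Emit:
{"fn": "apply_moves", "kwargs": {"series": [0,0.2,0,0.2,0,-0.8,255,0,0,0,0,0,-1.4,255,0,0,0,0,0,-1.4,255,0,0,0,0,0,-1.4,255,0,0,0,0,0,-1.4,255]}}

```text
t: 21.02
eef_pos: [0.6036, 0.0431, 0.1813]
eef_rot: [0.447, -0.547, 0.548, -0.448]
ft_force: [-0.4, -0.1, -1.2]
grip_width: 0.0157
```

```bash
python3 -c "
from h import *
go(.5731,.049,.179,-101.5)
"
```

```text
t 21.02 p [0.6036 0.0431 0.1813] yaw(toolx) -101.47 tilt [-0.001 -1.     0.003] F [-0.4 -0.1 -1.2] w 0.0157
turn y deg 0.03
shift cm after turn [ 0.03  0.22 -3.1 ]
```

Emit:
{"fn": "apply_moves", "kwargs": {"series": [0,0,0,0,0,-1.2,255,0,0,0,0,0,-1.0,255,0,0,0,0,0,-0.6,255,0,0,0,0,0,0,255,0,0,0,0,0,0,255]}}

```text
t: 21.43
eef_pos: [0.5767, 0.0486, 0.1806]
eef_rot: [0.447, -0.547, 0.548, -0.448]
ft_force: [0.8, 0.1, -0.9]
grip_width: 0.0154
```

```bash
python3 -c "
from h import *
hookcam('k14')
go(.5731,.049,.1687,-101.5)
"
```

```text
top rod 0  tip 0  
crop 134 183
side rod 32 [  0.3  -3.5 -68.8] tip 11 [ 22.4  -3.6 -86.3] -80.5
crop 125 193
t 21.53 p [0.5769 0.0483 0.1802] yaw(toolx) -101.48 tilt [-0.    -1.     0.002] F [ 0.  -0.6 -1.5] w 0.0157
turn y deg 0.02
shift cm after turn [ 0.01  1.15 -0.39]
```

View pics/k14side.png

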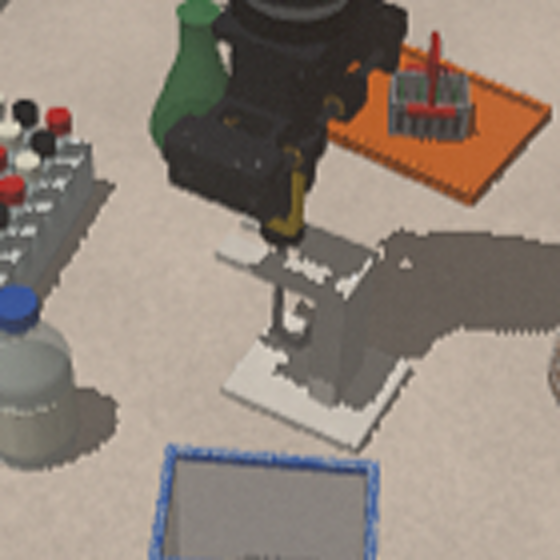

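Emit:
{"fn": "apply_moves", "kwargs": {"series": [0,0,0,0,0.4,0,255,0,0,0,0,0.4,0,255,0,0,0,0,0.2,0,255,0,0,0,0,0.1,0,255,0,0,0,0,0.1,0,255]}}

```text
t: 21.95
eef_pos: [0.5758, 0.0483, 0.1685]
eef_rot: [-0.448, 0.548, -0.547, 0.447]
ft_force: [-4.5, -0.3, 18.0]
grip_width: 0.016
```

```bash
python3 -c "
from h import *
go(.5731,.049,.1687,-101.5)
"
```

```text
t 21.95 p [0.5758 0.0483 0.1685] yaw(toolx) -101.49 tilt [ 0. -1. -0.] F [-4.5 -0.3 18. ] w 0.016
turn y deg 0.01
shift cm after turn [-0.01 -0.02 -0.27]
```

Seated, with an 18 N contact. Ease up 0.8 mm, then open gently.

Emit:
{"fn": "apply_moves", "kwargs": {"series": [0,0,0,0,-0.08,0,255,0,0,0,0,0,0,255]}}

```text
t: 22.12
eef_pos: [0.576, 0.0484, 0.1686]
eef_rot: [0.447, -0.547, 0.548, -0.448]
ft_force: [-1.3, -1.1, 2.9]
grip_width: 0.0156
```

Emit:
{"fn": "apply_moves", "kwargs": {"series": [0,0,0,0,0,0,215,0,0,0,0,0,0,200,0,0,0,0,0,0,180,0,0,0,0,0,0,150,0,0,0,0,0,0,120]}}

```text
t: 22.53
eef_pos: [0.5758, 0.0485, 0.1683]
eef_rot: [-0.448, 0.547, -0.547, 0.447]
ft_force: [-0.1, 0.4, 0.5]
grip_width: 0.0371
```

Emit:
{"fn": "apply_moves", "kwargs": {"series": [0,0,0,0,0,0,60,0,0,0,0,0,0,60,0,0,0,0,0,0,60,0,0,0,0,0,0,60,0,0,0,0,0,0,60]}}

```text
t: 22.95
eef_pos: [0.5758, 0.0485, 0.1685]
eef_rot: [0.448, -0.547, 0.547, -0.448]
ft_force: [0.0, 0.5, -0.5]
grip_width: 0.067
```

```bash
python3 -c "
from h import *
im,d=env.read_camera('side');cv2.imwrite('pics/c20.png',cv2.resize(im[110:250,190:340,::-1],None,fx=4,fy=4))
go(.5731,.049,.1687,-101.5)
"
```

```text
t 23.0 p [0.5758 0.0485 0.1685] yaw(toolx) -101.47 tilt [ 0. -1.  0.] F [-0.8 -0.7 -0.5] w 0.0673
turn y deg 0.03
shift cm after turn [ 0.   -0.02 -0.28]
```

View pics/c20.png

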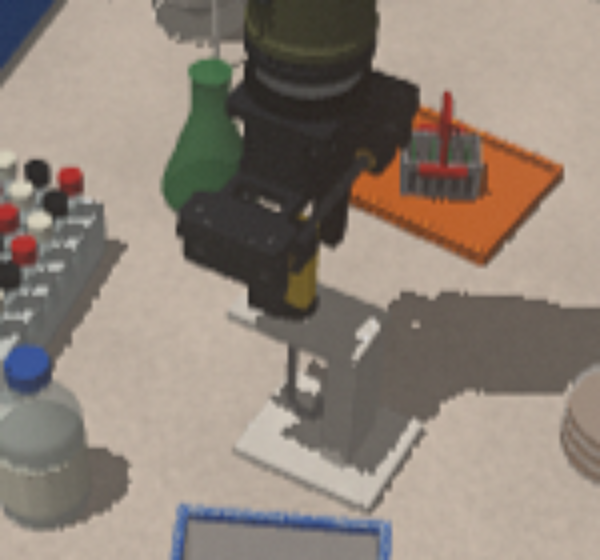

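Released; the hook hangs upright. Retreat straight up.

Emit:
{"fn": "apply_moves", "kwargs": {"series": [0,0,0,0,-1.0,0,30,0,0,0,0,-2.5,0,0,0,0,0,0,-3.5,0,0,0,0,0,0,-3.5,0,0,0,0,0,0,-3.5,0,0]}}

```text
t: 23.42
eef_pos: [0.5754, 0.0483, 0.3108]
eef_rot: [0.448, -0.547, 0.548, -0.447]
ft_force: [0.8, -1.2, 0.2]
grip_width: 0.088
```

Emit:
{"fn": "apply_moves", "kwargs": {"series": [0,0,0,0,-3.0,0,0,0,0,0,0,-2.0,0,0,0,0,0,0,0,0,0,0,0,0,0,0,0,0,0,0,0,0,0,0,0]}}

```text
t: 23.83
eef_pos: [0.575, 0.0485, 0.3579]
eef_rot: [-0.448, 0.548, -0.547, 0.447]
ft_force: [-0.8, 0.6, -0.9]
grip_width: 0.0881
```

Emit:
{"fn": "apply_moves", "kwargs": {"series": [0,0,0,0,0,0,0,0,0,0,0,0,0,0,0,0,0,0,0,0,0,0,0,0,0,0,0,0,0,0,0,0,0,0,0]}}

```text
t: 24.25
eef_pos: [0.5757, 0.0485, 0.3581]
eef_rot: [-0.448, 0.548, -0.547, 0.447]
ft_force: [0.1, -0.1, 0.2]
grip_width: 0.0879
```

```bash
python3 - <<'E'
from h import *
go(.5731,.049,.3,-101.5)
im,d=env.read_camera('side');P=cloud('side',d)
R,G,B=[im[...,i].astype(int) for i in range(3)]
y=(d>0)&(R>1.6*B)&(P[...,2]>.12)&(abs(P[...,0]-.57)<.05)&(abs(P[...,1]-.05)<.05)&(P[...,2]<.21)
q=P[y];print("yel",len(q),q.min(0).round(3),q.max(0).round(3),cv2.minAreaRect((q[:,:2]*1000).astype(np.float32)))
t=q[q[:,2]>.194];print("top",np.median(t,0).round(4))
b=(d>0)&(abs(P[...,0]-.5415)<.08)&(abs(P[...,1]+.257)<.08)&(P[...,2]>.02);q=P[b];print("basket",q.min(0).round(3),q.max(0).round(3),np.median(q,0).round(3))
for z0,z1 in((.02,.05),(.08,.12)):
    k=q[(q[:,2]>z0)&(q[:,2]<z1)];print(z0,k.mean(0).round(3),len(k))
cv2.imwrite('pics/c21.png',cv2.resize(im[90:240,190:350,::-1],None,fx=3.7,fy=3.7,interpolation=cv2.INTER_CUBIC))
E
```

```text
t 24.25 p [0.5757 0.0485 0.3581] yaw(toolx) -101.47 tilt [ 0.    -1.    -0.001] F [ 0.1 -0.1  0.2] w 0.0879
turn y deg 0.03
shift cm after turn [-0.    5.81 -0.26]
yel 217 [0.564 0.042 0.133] [0.59  0.062 0.202] ((577.2791748046875, 52.34869384765625), (18.800758361816406, 24.36975860595703), 77.48306274414062)
top [0.5765 0.0535 0.1998]
basket [ 0.504 -0.283  0.02 ] [ 0.579 -0.214  0.094] [ 0.539 -0.242  0.037]
0.02 [ 0.542 -0.25   0.034] 237
0.08 [ 0.54  -0.244  0.087] 19
```

View pics/c21.png

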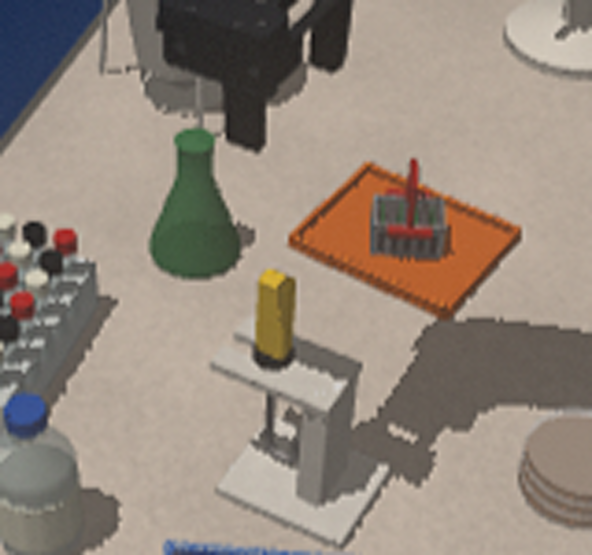

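The hook hangs upright in the fork (handle at crop (275,315)). The basket stands level in the tray at (410,225), and the gripper touches nothing.

```bash
python3 -c "
from plant import env
print(env.sign_off())"
```

```text
the job is handed in; nothing more can be done
None
```

The job is done and handed in at about 24 s on the robot's clock. I drew the hook out of its stand and lifted the basket out of the tank by its bail. I then set it down in the orange tray, unhooked it, and hung the hook back in the fork.

**Last checks:**
- **Basket:** the final picture shows it standing level near the middle of the tray. The force reading dropped by the basket's weight at touchdown, so it was not dropped.
- **Hook:** it hangs upright with its top at 0.200 m, as at the start, and its axis about 3 mm further out along the slot, within the safe range. Seating it gave an 18 N contact, well under the 40 N limit. I eased off before opening the gripper.
- **Gripper:** it ended about 15 cm above the hook's handle, touching nothing. It never touched the basket.
- **Bottle and flask:** I kept clear of both, and they look undisturbed in the pictures.

**Disagreements with the description:** the fork's slot opens away from the robot, not towards it. The hook's tip pointed at the post (the stand's −x), not +x. Depth readings and enlarged crops showed both. I worked to what I saw and hung the hook back the way I found it, with the tip towards the post.

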